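# Set up the saw spindle for a run-out check

### The arm

A 6-joint arm with a two-finger parallel gripper is mounted at the origin on the work surface. World frame = base frame: x ahead of the robot, y to its left, z up, the work surface at z = 0. Lengths are in m, angles in rad, forces in N, time in s.
With the tool pointing down it reaches from about 0.325 to 0.85 m from the base axis. Payload 15.5 kg.
Tool frame: the origin (TCP) lies midway between the tips of the shut fingers; the grasp point (between the pads) lies 19 mm behind it; z points along the fingers, y is the line along which they close (so a half turn about z gives the same grasp; the last joint's range is limited). The gripper opens to 91 mm and grips with 3 to 60 N. Pads are 32 mm wide; open, the fingers measure 118 mm over their backs; the gripper's body (76 mm by 178 mm) begins 60 mm behind the grasp point.
Start: joints at [-1.286, 0.494, 1.345, -0, 1.302, -0.096], TCP at [0.232, -0.58, 0.214] pointing down, gripper open.
Joint ranges: [-2.91, 2.91], [-0.82, 2.16], [0.22, 2.67], [-1.22, 4.37], [0.12, 2.79], [-3.08, 3.08]. Speed limits (rad/s): [1.89, 1.89, 2.57, 3.01, 3.01, 3.01].

### API

Orientations are given as a unit quaternion [w, x, y, z].
In Python, from bench import ctrl gives the robot as it stands.
- The arm moves only by the shell command python3 -m creep 'ROWS' [FORCE]. ROWS is text: rows parted by semicolons, each of 5 numbers parted by spaces: the closure in counts, from 0 (fully open) to 255 (shut), then the shift along the tool's x, y, z in m, then the turn about the tool's z in rad. A call has 1 to 5 rows; each row is the pose to reach, as a shift and turn from the pose commanded when the call began, along the tool's axes at that moment; what a row does not reach only later rows make up. A row lasts 1/8 s, in which the tool goes at most 62.5 mm and 10.7 degrees, less where a joint would pass 70% of its speed; a pose out of reach is approached as far as the arm can. A call with a gripper value outside its range is refused whole. The fingers move at their own pace and stop on an object; FORCE is the grip in N (left out, the last holds). Time passes only in rows, so rows that repeat a pose let the fingers close. It gives the time, the measured TCP pose, the force, the opening and the grip force at its end, in the units of the state.
- ctrl.read_state(): the state, without advancing time (a new reading comes with each control period).
- ctrl.camera(name): name is "scene" or "top" or "wrist"; returns (picture, depth): 400x640x3 uint8, red, green, blue; 400x640 float32, m along the optical axis (not along the pixel's ray), 0 where there is no reading.
- ctrl.get_calibration(name): a dict with "fovy" (degrees; the focal length in pixels is half the picture's height over the tangent of half this angle, whatever the lens; pixels are square), "cx", "cy" (the principal point, pixels), "k1" (the pictures are not rectified: a ray, as slopes to the right and down, at radius r is drawn at 1 + k1 r^2 times it, then the intrinsics apply), "extrinsics" (4x4, takes a point from world to camera coordinates). Camera axes: x right, y down, z forward; pixel columns grow to the right and rows downward; lengths in m; the calibration is good to about 2 mm. A picture is of the moment at which its call begins: read the wrist's pose just before it. get_calibration takes no time and is no camera call; for the wrist camera it gives the pose at the moment of the call.
- ctrl.finish_job(): hands the job in; it is judged then, once.
The state is a dict: "time_s": time; "q": joint angles; "joint_vel": joint speeds; "joint_torque": joint torques, N m; "tool_pos": TCP position; "eef_rot": TCP orientation; "ft_force": force on the tool from outside, world axes, zero at the start; "wrist_torque": the same for the moment, N m; "finger_gap": finger opening in m; "grip_force": force on a finger pad.
Only numpy, scipy, OpenCV 4.12 (cv2) and the standard library are available. Lean on these libraries where they do the work, as an engineer would, in place of code of your own. Each camera call takes 0.05 s, during which the arm holds its last target. There are 200 camera calls.

### The job

Set up the saw spindle on the green bedplate for a run-out check: stand the broad V-block in the middle of the round boss and the narrow V-block in the middle of the square boss, grooves in line. Then lay the spindle level in the two grooves, thick end centred on the broad block, thin end centred on the narrow one. Last, stand the dial stand on the bedplate behind the spindle (away from the robot), opposite its middle, probe pointing squarely at it with the tip about 15 mm short, leaving the oil bottle and paint tin where they are.

Things in the scene. Friction and masses are not known exactly. Their poses are not given: they have to be found in the camera images.
- broad_block: The larger of two dark steel V-blocks, loose, 0.45 kg: 36 mm long (own x, along the groove), 68 mm wide (own y), 48 mm high. A 90-degree V-groove 24 mm deep, 48 mm wide at the top, runs along x through the middle of the top. Easily gripped from above across its 36 mm length. Either way round will do. Origin: centre of the underside.
- narrow_block: The smaller dark steel V-block, loose, 0.25 kg: 28 mm long (own x, the direction of the groove), 42 mm wide (own y), 48 mm high. Its 90-degree V-groove is 15.6 mm deep and 31 mm wide at the top. Easily gripped from above across its 28 mm length. Either way round will do. Origin: centre of the underside.
- spindle: Stepped steel shaft, 0.6 kg, 190 mm long along own x. Diameter 34 mm (thick end) from x = 35 to 95 mm, 28 mm from -35 to 35, 22 mm (thin end) from -95 to -35. Origin mid-length on its axis; y, z turn as it rolls. Balances 7 mm towards the thick end; grip its middle. Starts in the cradle, axis 48 mm up, thick end away from the robot. Seated in both blocks, its axis is 48 mm above their undersides.
- stand: Dial stand, loose, 0.4 kg: round black foot, diameter 52 mm, 34 mm high; upright post, diameter 14 mm, up to 150 mm, at own x = y = 0. A dial (up to 83 mm high) on the -x side; a thin level probe at height 56 mm points along -x, tip 45 mm from the post's axis. Grip the upper post. Finally the spindle's axis is to lie 75 mm from the post's axis, along -x. Origin: centre of the underside.
- bedplate: Grey-green plate fixed to the bench, 160 mm (own x) by 250 mm (own y), 20 mm thick; x points away from the robot, within 0.3 rad. The bosses stand on it at x = -35 mm, y = +65 and -65 mm, so the finished spindle lies along its y at x = -35 mm and the stand ends near x = +40 mm, y = 0. Origin: centre of the underside.
- boss_round: Round bright steel boss fixed on the bedplate, diameter 80 mm, 8 mm high, its top 28 mm above the bench. Which end of the bedplate it is at changes. Origin: centre of its underside (20 mm above the bench).
- boss_square: Square bright steel boss fixed on the bedplate, 80 by 80 mm, 8 mm high, its top 28 mm above the bench, at the other end of the bedplate. Origin: centre of its underside (20 mm above the bench).
- cradle: Pale wooden rest fixed to the bench, holding the spindle along its x at the start: a board 190 mm (own x) by 75 mm, 12 mm thick, with two notched uprights 24 mm thick and 48 mm high at x = +65 and -65 mm, 106 mm of free room between them. Origin: centre of the underside.
- oil_bottle: Bystander: yellow oil bottle with a red cap, diameter 52 mm, 130 mm high, loose. Leave it alone. Origin: centre of the underside.
- tin: Bystander: paint tin, diameter 84 mm, 100 mm high, loose. Leave it alone. Origin: centre of the underside.
Mind the look-alikes: they are no part of the job. Leave any purple or turquoise look-alike of the narrow_block alone.

How it is judged:
By the outcome, as a careful person would: the job done as asked, in the order asked, and still so for the second after the job is handed in, with the robot touching nothing.
It also fails if it takes over 128 s, if anything falls off the work surface, if the arm or the gripper's body presses on something with over 40 N, if the wrist force passes 120 N, or if a joint passes its speed limit or range.

## Working session

There is one attempt and no reset: what is moved stays moved. The work goes in short steps, Python scripts to look and compute and a shell command to move; the robot and the scene stay as the last step left them, time stands still between calls to the robot, and variables do not carry over. Pictures are saved under pics/ and viewed, at most 14 in all, crops included, and the job is handed in when it is done.

```bash
ls; mkdir -p pics
cat > h.py <<'E'
import numpy as np, cv2
from bench import ctrl
def snap(n,f):
    c=ctrl.get_calibration(n); p,d=ctrl.camera(n)
    np.savez('pics/'+f+'.npz',p=p,d=d,E=np.array(c['extrinsics']),k=[c['fovy'],c['cx'],c['cy'],c['k1']])
    cv2.imwrite('pics/'+f+'.png',p[:,:,::-1])
def load(f):
    return np.load('pics/'+f+'.npz')
def ray(z,uv):
    fovy,cx,cy,k1=z['k']; f=200/np.tan(np.radians(fovy)/2)
    uv=np.atleast_2d(np.asarray(uv,float))
    K=np.array([[f,0,cx],[0,f,cy],[0,0,1]])
    s=cv2.undistortPoints(uv.reshape(-1,1,2),K,np.array([k1,0,0,0.])).reshape(-1,2)
    R=z['E'][:3,:3];t=z['E'][:3,3]
    return -R.T@t,np.c_[s,np.ones(len(s))]@R
def onz(z,uv,h):
    o,d=ray(z,uv); return o+d*((h-o[2])/d[:,2])[:,None]
def dep(z,uv):
    o,d=ray(z,uv); uv=np.atleast_2d(uv).astype(int)
    return o+d*z['d'][uv[:,1],uv[:,0]][:,None]
E
python3 - <<'E'
from h import *
for n in('scene','top','wrist'):
    snap(n,n+'0'); z=load(n+'0'); print(n,z['k'],ray(z,[[320,200]]))
s=ctrl.read_state();print(s)
E
```

```text
pics
scene [ 4.78872059e+01  3.18197691e+02  1.98372392e+02 -1.27706838e-01] (array([1.10348881, 0.47987961, 0.97474352]), array([[-0.4397824 , -0.43487417, -0.78581484]]))
top [5.66538463e+01 3.17041427e+02 2.00550373e+02 2.52626154e-02] (array([ 0.40713954, -0.04853598,  0.89073988]), array([[ 0.19306486,  0.01919596, -0.98103173]]))
wrist [ 6.12746901e+01  3.14451238e+02  1.97938278e+02 -5.20573262e-02] (array([ 0.30081098, -0.55289648,  0.38419716]), array([[-0.24111971, -0.11157136, -0.96422011]]))
{'time_s': 0.15, 'q': array([-1.28551163e+00,  4.94081560e-01,  1.34596423e+00, -1.65147796e-05,
        1.30251198e+00, -9.55122642e-02]), 'joint_vel': array([-0.0001087 , -0.00105542, -0.0007432 , -0.00067392, -0.00066757,
       -0.00107663]), 'joint_torque': array([ 2.63171634e-03, -8.79192066e+01, -3.82051921e+01,  7.04306667e-02,
        5.02553594e-02, -1.12412658e-04]), 'tool_pos': array([ 0.23219729, -0.57995766,  0.213458  ]), 'eef_rot': array([-4.79633556e-04,  9.81928372e-01,  1.89252319e-01, -5.36446040e-05]), 'ft_force': array([-0.3968967 , -0.11296538,  1.44666599]), 'wrist_torque': array([-0.03529046,  0.04033038,  0.00941046]), 'grip_force': 0.0, 'finger_gap': 0.09116920272499342}
```

View pics/top0.png

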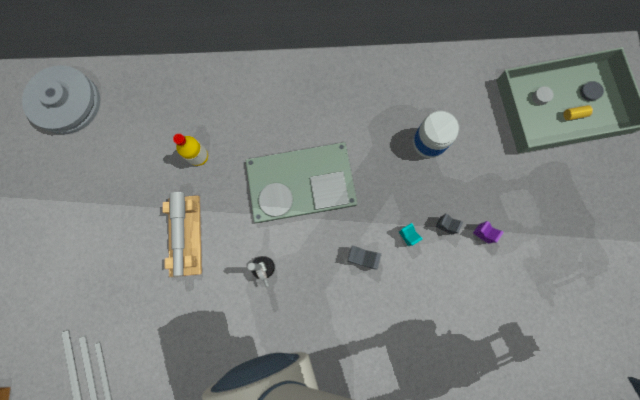

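View pics/scene0.png

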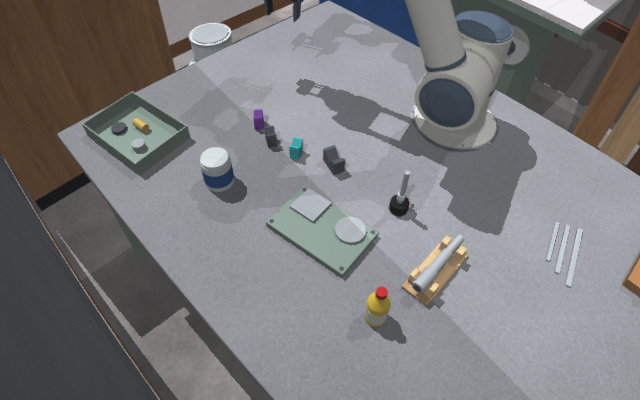

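Top view: the bedplate is at about (302,182), with the round boss at (275,199) on the +y side and the square boss at (329,190). The broad block is at (364,258), the narrow dark block at (450,224) between the turquoise (411,235) and purple (488,232) look-alikes. The stand foot is at (262,267) and the spindle lies along (178,235) with its thick end up in the picture. The bottle is at (190,150) and the tin at (437,135). The scene view agrees.

Run:
```python
from h import *
np.set_printoptions(precision=4,suppress=True)
z=load('top0'); hsv=cv2.cvtColor(z['p'],cv2.COLOR_RGB2HSV)
def blob(m,lo,hi,h,name,zz=z):
    s=np.zeros_like(m); s[lo[1]:hi[1],lo[0]:hi[0]]=m[lo[1]:hi[1],lo[0]:hi[0]]
    s=cv2.morphologyEx(s.astype(np.uint8),cv2.MORPH_OPEN,np.ones((2,2)))
    c=max(cv2.findContours(s,cv2.RETR_EXTERNAL,cv2.CHAIN_APPROX_NONE)[0],key=cv2.contourArea).reshape(-1,2)
    P=onz(zz,c,h)[:,:2].astype(np.float32)
    M=cv2.moments(P.reshape(-1,1,2)); r=cv2.minAreaRect(P*1000)
    uv=c.mean(0).astype(int)
    print(name,'cent',M['m10']/M['m00'],M['m01']/M['m00'],'rect',np.round(r[0],1),np.round(r[1],1),round(r[2],1),'uv',uv,'depthpt',dep(zz,[uv])[0])
    return P
H,S,V=[hsv[...,i].astype(int) for i in range(3)]
for p in [(302,170),(275,199),(329,190),(364,258),(450,224),(364,300),(178,235),(262,267)]: print(p,hsv[p[1],p[0]],dep(z,[p])[0])
blob((H>45)&(H<80)&(S>40),(230,130),(370,230),.02,'plate')
sil=(S<35)&(V>130)
blob(sil,(250,175),(300,222),.028,'round'); blob(sil,(305,165),(355,215),.028,'square')
dk=(V<75)
blob(dk,(335,235),(395,280),.048,'broad'); blob(dk,(434,206),(470,240),.048,'narrow'); blob(V<45,(240,245),(285,285),.034,'stand')
```

```text
(302, 170) [ 65  32 152] [0.6545 0.0101 0.0197]
(275, 199) [ 83   6 162] [0.5828 0.0752 0.0292]
(329, 190) [ 75   9 168] [ 0.5996 -0.0538  0.0316]
(364, 258) [99 34 75] [ 0.4383 -0.1287  0.0235]
(450, 224) [99 24 73] [ 0.5092 -0.3272  0.0354]
(364, 300) [ 90   3 154] [ 0.3436 -0.1256  0.0017]
(178, 235) [ 85   8 199] [0.501  0.2904 0.062 ]
(262, 267) [ 71  11 180] [0.4239 0.0995 0.0659]Traceback (most recent call last):
  File "<stdin>", line 15, in <module>
  File "<stdin>", line 7, in blob
ValueError: max() iterable argument is empty
```

```bash
cat >> h.py <<'E'
def yaw(q):
    w,x,y,z=q; return np.arctan2(2*(x*y+w*z),1-2*(y*y+z*z))
def go(x,y,z,psi=None):
    s=ctrl.read_state(); p=s['tool_pos']; a=yaw(s['eef_rot'])
    d=np.array([x,y,z])-p; c,sn=np.cos(a),np.sin(a)
    t=0 if psi is None else (a-psi+np.pi/2)%np.pi-np.pi/2
    print('t%.2f'%s['time_s'],'at',np.round(p,4),'yaw %.4f'%a,'gap %.4f'%s['finger_gap'],'| shift %.4f %.4f %.4f turn %.4f'%(d[0]*c+d[1]*sn,d[0]*sn-d[1]*c,-d[2],t),'dist %.3f'%np.linalg.norm(d),'q6 %.2f'%s['q'][5])
E
python3 -m creep '0 .055 -.04 0 .08; 0 .1 -.07 0 .16; 0 .15 -.11 0 .24; 0 .2 -.145 0 .32; 0 .25 -.18 0 .38'
python3 -c "from h import *; go(.44,-.25,.214,0)"
```

```text
time_s: 0.78
tool_pos: [0.3982, -0.3184, 0.2139]
eef_rot: [-0.0, 1.0, -0.001, 0.0]
ft_force: [0.9, -0.3, -0.4]
finger_gap: 0.091
grip_force: 0.0
t0.78 at [ 0.3982 -0.3184  0.2139] yaw -0.0018 gap 0.0910 | shift 0.0417 -0.0685 -0.0001 turn -0.0018 dist 0.080 q6 0.78
```

```bash
python3 -c "from h import *; snap('wrist','w1')"
python3 -m creep '0 .03 -.05 0 0; 0 .05 -.095 0 0; 0 .05 -.095 0 0'
python3 -c "from h import *; snap('wrist','w2'); go(.58,.06,.25,0)"
```

```text
time_s: 1.2
tool_pos: [0.4482, -0.2225, 0.2138]
eef_rot: [-0.0, 1.0, 0.002, -0.0]
ft_force: [0.2, -1.2, -0.1]
finger_gap: 0.0911
grip_force: 0.0
t1.25 at [ 0.4477 -0.2241  0.2139] yaw 0.0035 gap 0.0906 | shift 0.1333 -0.2836 -0.0361 turn 0.0035 dist 0.315 q6 0.98
```

View pics/w2.png

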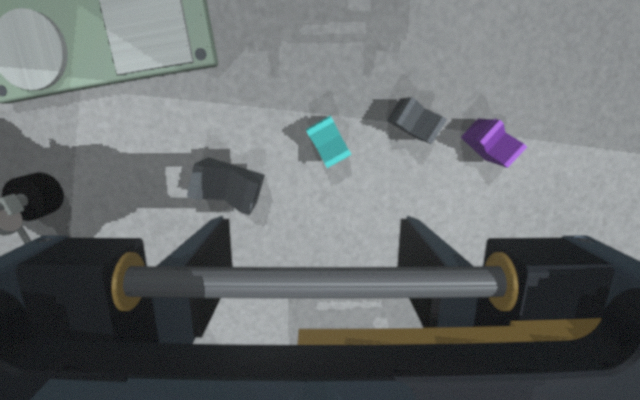

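The wrist view shows the broad block at (230,183) and the narrow block at (416,120), with turquoise at (328,141), purple at (494,142) and the plate at upper left. The gripper hides the lower half, so targets must be ahead of it.

```bash
python3 -m creep '0 0 -.06 -.02 0; 0 0 -.12 -.04 0; 0 0 -.18 -.05 0; 0 0 -.23 -.05 0;  0 0 -.23 -.05 0'
python3 -c "from h import *; snap('wrist','w3')"
python3 -m creep '0 .0 -.05 0 0; 0 -.02 -.11 0 0; 0 -.04 -.16 0 0; 0 -.05 -.2 0 0;0 -.05 -.2 0 0'
python3 -c "from h import *; snap('wrist','w4'); go(.58,.06,.25,0)"
```

```text
time_s: 1.88
tool_pos: [0.447, 0.0065, 0.2641]
eef_rot: [-0.0, 1.0, 0.002, 0.0]
ft_force: [0.2, 0.4, -0.0]
finger_gap: 0.0913
grip_force: 0.0
time_s: 2.55
tool_pos: [0.3973, 0.2053, 0.2638]
eef_rot: [0.0, 1.0, 0.001, -0.0]
ft_force: [0.2, -0.5, -0.4]
finger_gap: 0.0913
grip_force: 0.0
t2.60 at [0.3976 0.2042 0.2638] yaw 0.0013 gap 0.0910 | shift 0.1822 0.1444 0.0138 turn 0.0013 dist 0.233 q6 1.91
```

View pics/w3.png

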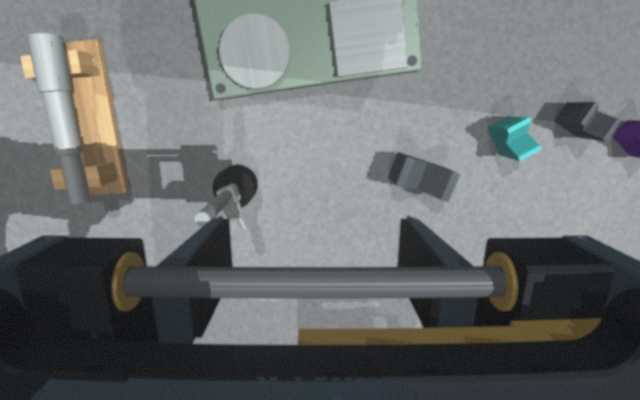

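View pics/w4.png

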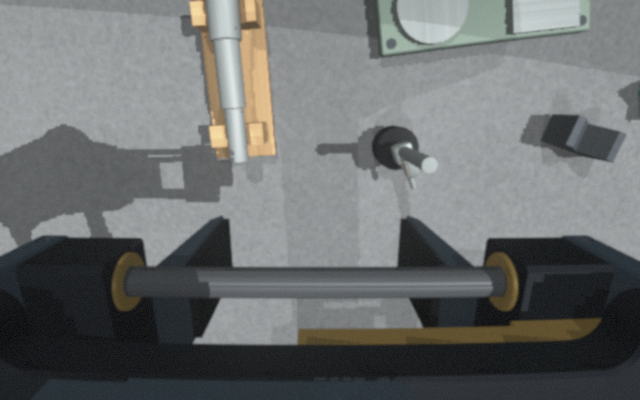

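w3 shows the round boss at (254,50), the square boss at (370,37), the spindle from (48,45) thick to (78,195) thin, the stand foot at (236,187) and the broad block at (424,176). w4 shows the stand foot at (395,148) with post top (428,163) and probe toward (413,185), and the spindle from (222,15) to (238,155). Next I measure from depth and rays.

```bash
cat >> h.py <<'E'
def cloud(f):
    z=load(f); v,u=np.mgrid[0:400,0:640]; P=dep(z,np.c_[u.ravel(),v.ravel()]).reshape(400,640,3)
    P[z['d']==0]=np.nan; return P,cv2.cvtColor(z['p'],cv2.COLOR_RGB2HSV).astype(int)
def rect(Q): 
    r=cv2.minAreaRect((Q[:,:2]*1000).astype(np.float32)); return np.round(r[0],1),np.round(r[1],1),round(r[2],2)
def sel(P,c,rad,z0,z1):
    return (np.hypot(P[...,0]-c[0],P[...,1]-c[1])<rad)&(P[...,2]>z0)&(P[...,2]<z1)
E
python3 - <<'E'
from h import *
np.set_printoptions(precision=4,suppress=True)
def big(m):
    n,l,st,_=cv2.connectedComponentsWithStats(m.astype(np.uint8)); return l==1+st[1:,4].argmax()
for f in ('top0','w1','w2','w3','w4','scene0'):
    P,h=cloud(f); print('==',f)
    for n,c in (('broad',(.44,-.13)),('narrow',(.515,-.327))):
        for z0,z1 in((.012,.06),(.042,.056)):
            m=sel(P,c,.05,z0,z1)
            if m.sum()>60:
                Q=P[m]; print(n,z0,m.sum(),*rect(Q),'maxz',np.percentile(Q[:,2],95))
    # plate top
    m=sel(P,(.62,.01),.16,.014,.024)&(h[...,1]>20)
    if m.sum()>300: Q=P[big(m)]; print('plate',len(Q),*rect(Q),np.median(Q[:,2]))
    for n,c in(('round',(.58,.075)),('square',(.6,-.054))):
        m=sel(P,c,.065,.0255,.034)&(h[...,1]<25)
        if m.sum()>300: Q=P[big(m)]; print(n,len(Q),*rect(Q),'mean',Q.mean(0))
    m=sel(P,(.41,.1),.05,.026,.042)&(h[...,2]<60)
    if m.sum()>60: Q=P[m]; print('foot',len(Q),*rect(Q),np.median(Q[:,2]))
    m=sel(P,(.41,.1),.04,.143,.158)
    if m.sum()>5: print('post',m.sum(),P[m].mean(0))
    m=sel(P,(.5,.29),.13,.055,.075)
    if m.sum()>60: Q=P[m]; print('spin',len(Q),*rect(Q))
E
```

```text
== top0
broad 0.012 512 [ 440.4 -128.3] [68.  36.2] 72.49 maxz 0.049724160822628996
broad 0.042 234 [ 440.3 -128.3] [68.  35.7] 72.34 maxz 0.05018941472183215
narrow 0.012 328 [ 511.2 -326.8] [43.8 29.1] 61.03 maxz 0.049361128407791034
narrow 0.042 146 [ 511.3 -326.9] [43.8 28.5] 60.56 maxz 0.0496810086628901
plate 4507 [626.7  15.6] [160.9 251.1] 8.06 0.020344580343918506
round 841 [583.6  73.1] [77.2 78.3] 89.62 mean [0.5829 0.0733 0.0284]
square 1072 [601.2 -55.2] [80.7 79.8] 8.04 mean [ 0.6007 -0.0555  0.0284]
foot 180 [424.9 104.9] [45.7 44.7] 89.8 0.03418508935157699
post 44 [0.4251 0.1067 0.1498]
spin 853 [506.9 295.9] [188.6  28.8] 2.96
== w1
broad 0.012 3068 [ 439.8 -126.6] [69.8 37.4] 72.61 maxz 0.048904021122898114
broad 0.042 1239 [ 439.8 -126.5] [69.5 37.1] 72.65 maxz 0.0492955145289435
narrow 0.012 1520 [ 510.3 -326.6] [45.4 28. ] 60.54 maxz 0.04865296595280602
narrow 0.042 794 [ 510.4 -326.7] [44.7 28. ] 60.68 maxz 0.04891736473319525
plate 1852 [573.7 -48.7] [ 38.8 138. ] 8.01 0.020132274743508344
square 1605 [573.1 -57.6] [26.6 81.5] 6.07 mean [ 0.5704 -0.0537  0.028
[... 1696 characters left out ...]
494]
spin 3467 [494.9 300.5] [168.3  32.3] 1.12
== scene0
broad 0.012 380 [ 439.2 -125.4] [73.7 38.3] 72.94 maxz 0.049268209378578655
broad 0.042 120 [ 439.5 -125.4] [73.8 37.4] 73.35 maxz 0.05038880898742459
narrow 0.012 188 [ 510.2 -325.8] [48.3 28.8] 61.58 maxz 0.04874483747283412
narrow 0.042 67 [ 509.4 -326. ] [47.1 27.7] 61.29 maxz 0.04974558621200672
plate 3513 [627.7  17.2] [162.1 252.9] 8.2 0.019262325087349264
round 575 [583.3  76.9] [79.4 78.9] 53.09 mean [0.5836 0.0775 0.0279]
square 643 [601.6 -51.7] [81.9 81.1] 8.26 mean [ 0.6018 -0.0505  0.028 ]
foot 175 [429.8 111.2] [44.5 47.5] 20.69 0.03278959681703286
post 29 [0.4264 0.1082 0.1481]
spin 659 [507.  300.9] [191.7  30.8] 2.46
```

```bash
python3 -m creep '0 .01 .06 0 -.18; 0 .02 .12 0 -.36; 0 .03 .18 0 -.54; 0 .04 .24 0 -.72; 0 .043 .3 .02 -.9'
python3 -c "from h import *; go(.4398,-.1265,.1,1.265)"
```

```text
time_s: 3.22
tool_pos: [0.4366, -0.0445, 0.2548]
eef_rot: [0.001, 0.931, 0.366, 0.001]
ft_force: [1.2, -0.4, -0.4]
finger_gap: 0.0915
grip_force: 0.0
t3.23 at [ 0.4366 -0.0445  0.2548] yaw 0.7486 gap 0.0915 | shift -0.0534 0.0622 0.1548 turn -0.5164 dist 0.175 q6 0.58
```

```bash
python3 -m creep '0 0 0 0 0'
python3 -c "from h import *; go(.4398,-.1265,.1,1.265)"
```

```text
time_s: 3.35
tool_pos: [0.436, -0.0453, 0.2538]
eef_rot: [0.0, 0.932, 0.363, -0.001]
ft_force: [-0.3, 1.1, 0.6]
finger_gap: 0.0912
grip_force: 0.0
t3.35 at [ 0.436  -0.0453  0.2538] yaw 0.7431 gap 0.0912 | shift -0.0521 0.0624 0.1538 turn -0.5219 dist 0.174 q6 0.59
```

```bash
python3 -m creep '0 -.02 .02 .04 -.17; 0 -.04 .045 .08 -.34; 0 -.0521 .0624 .12 -.522; 0 -.0521 .0624 .154 -.522; 0 -.0521 .0624 .154 -.522'
python3 -c "from h import *; go(.4398,-.1265,.005,1.265)"
```

```text
time_s: 3.98
tool_pos: [0.4387, -0.122, 0.099]
eef_rot: [-0.002, 0.807, 0.591, -0.001]
ft_force: [-0.0, -0.0, 1.5]
finger_gap: 0.0911
grip_force: 0.0
t3.98 at [ 0.4387 -0.122   0.099 ] yaw 1.2650 gap 0.0911 | shift -0.0039 0.0024 0.0940 turn -0.0000 dist 0.094 q6 -0.10
```

```bash
python3 -m creep '0 -.004 .003 .05 0; 0 -.004 .003 .085 0; 0 -.004 .003 .094 0; 0 -.004 .003 .094 0; 255 -.004 .003 .094 0' 40
python3 -m creep '255 0 0 0 0; 255 0 0 0 0; 255 0 0 0 0; 255 0 0 0 0; 255 0 0 0 0'
python3 -c "from h import *; go(.583,.0762,.1,.14)"
```

```text
time_s: 4.6
tool_pos: [0.4429, -0.1267, 0.0079]
eef_rot: [0.001, 0.806, 0.592, 0.001]
ft_force: [0.7, -0.4, 0.5]
finger_gap: 0.0838
grip_force: 0.0
time_s: 5.22
tool_pos: [0.4414, -0.1262, 0.0063]
eef_rot: [-0.0, 0.806, 0.592, -0.0]
ft_force: [-1.0, 0.4, 2.6]
finger_gap: 0.0356
grip_force: 40.0
t5.22 at [ 0.4414 -0.1262  0.0063] yaw 1.2683 gap 0.0356 | shift 0.2353 0.0748 -0.0937 turn 1.1283 dist 0.264 q6 -0.11
```

```bash
python3 -m creep '255 0 0 -.05 0; 255 .05 .015 -.1 .16; 255 .09 .03 -.1 .33; 255 .13 .042 -.1 .5; 255 .18 .058 -.1 .67'
python3 -m creep '255 0 0 0 0;255 0 0 0 .05'
python3 -c "from h import *; go(.583,.0762,.1,.14)"
```

```text
time_s: 5.85
tool_pos: [0.5512, 0.0293, 0.1063]
eef_rot: [-0.0, 0.956, 0.292, -0.0]
ft_force: [0.2, -1.4, -4.7]
finger_gap: 0.0357
grip_force: 40.0
time_s: 6.1
tool_pos: [0.5504, 0.0285, 0.1058]
eef_rot: [-0.0, 0.962, 0.271, -0.001]
ft_force: [-0.3, -1.2, -4.2]
finger_gap: 0.0359
grip_force: 40.0
t6.10 at [0.5504 0.0285 0.1058] yaw 0.5496 gap 0.0359 | shift 0.0527 -0.0236 0.0058 turn 0.4096 dist 0.058 q6 0.96
```

```bash
python3 -m creep '255 .02 -.01 0 .14; 255 .04 -.018 0 .28; 255 .053 -.024 0.01 .41; 255 .053 -.024 .01 .41; 255 .053 -.024 .01 .41'
python3 -c "from h import *; go(.583,.0762,.036,.14)"
```

```text
time_s: 6.72
tool_pos: [0.583, 0.0757, 0.0963]
eef_rot: [0.0, 0.998, 0.071, -0.001]
ft_force: [-0.3, 1.1, -4.2]
finger_gap: 0.0358
grip_force: 40.0
t6.72 at [0.583  0.0757 0.0963] yaw 0.1413 gap 0.0358 | shift 0.0001 -0.0005 0.0603 turn 0.0013 dist 0.060 q6 1.46
```

```bash
python3 -m creep '255 0 0 .03 0; 255 0 0 .053 0; 255 0 0 .059 0; 255 0 0 .061 0; 255 0 0 .061 0'
python3 -m creep '255 0 0 .0008 0; 255 0 0 .0008 0; 0 0 0 .0008 0; 0 0 0 .0008 0; 0 0 0 .0008 0'
```

```text
time_s: 7.35
tool_pos: [0.5841, 0.0761, 0.0362]
eef_rot: [0.0, 0.998, 0.069, 0.001]
ft_force: [0.1, -0.2, -4.7]
finger_gap: 0.0354
grip_force: 40.0
time_s: 7.98
tool_pos: [0.5838, 0.0763, 0.0347]
eef_rot: [0.0, 0.998, 0.069, 0.0]
ft_force: [-0.1, -0.9, -0.3]
finger_gap: 0.0626
grip_force: 0.0
```

```bash
python3 -m creep '0 0 0 0 0; 0 0 0 -.05 0; 0 0 0 -.11 0; 0 -.06 0.02 -.16 0.05; 0 -.12 .04 -.2 .1'
python3 -m creep '0 -.05 .03 0 .04; 0 -.05 .03 0 .04; 0 -.05 .03 0 .04'
python3 -c "from h import *; snap('wrist','w5'); snap('top','t5'); go(.5105,-.326,.15,1.063)"
```

```text
time_s: 8.6
tool_pos: [0.4923, 0.031, 0.2192]
eef_rot: [0.0, 1.0, 0.019, 0.001]
ft_force: [-0.3, -0.2, 0.4]
finger_gap: 0.0914
grip_force: 0.0
time_s: 8.98
tool_pos: [0.4448, -0.0006, 0.2182]
eef_rot: [0.0, 1.0, -0.001, 0.001]
ft_force: [1.4, -0.0, 0.4]
finger_gap: 0.0913
grip_force: 0.0
t9.07 at [ 4.452e-01 -2.000e-04  2.178e-01] yaw -0.0011 gap 0.0910 | shift 0.0657 0.3257 0.0678 turn -1.0641 dist 0.339 q6 1.44
```

View pics/w5.png

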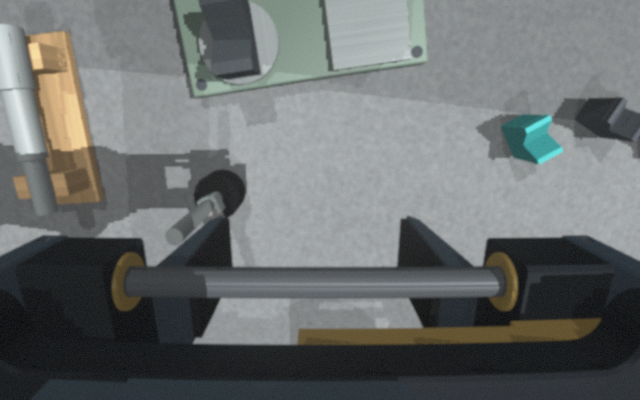

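The broad block stands on the round boss around (230,40). I measure the centring.

```bash
cat > chk.py <<'E'
from h import *
import sys
np.set_printoptions(precision=4,suppress=True)
for f in sys.argv[1:]:
    P,h=cloud(f); print('==',f)
    for n,c in(('broad',(.583,.076)),('narrow',(.601,-.053))):
        m=sel(P,c,.05,.068,.084)
        if m.sum()>60: print(n,*rect(P[m]),np.percentile(P[m][:,2],95))
        m=sel(P,c,.065,.0255,.031)&(h[...,1]<25)
        Q=P[m]
        if len(Q)>60:
            cc=np.array(cv2.minEnclosingCircle(cv2.convexHull((Q[:,:2]*1000).astype(np.float32)))[0]); print(' boss',n,*rect(Q),'circ',cc)
    m=sel(P,(.62,.01),.16,.014,.024)&(h[...,1]>20); print('plate',*rect(P[m]))
E
python3 chk.py w5 t5
```

```text
== w5
broad [579.9  75.8] [62.7 36.8] 7.63 0.07693719456047818
 boss broad [578.8  74.2] [70.7 80. ] 18.06 circ [582.7714  75.7815]
 boss narrow [593.6 -54.3] [66.2 80.3] 7.97 circ [593.9153 -54.1749]
plate [595.1  12.3] [ 97.9 250.1] 8.13
== t5
 boss narrow [605.9 -71.5] [77.5 34. ] 14.05 circ [604.9756 -67.8538]
plate [627.1  15. ] [159.5 249.8] 8.37
```

```bash
python3 -m creep '0 .012 .055 0 -.15; 0 .024 .11 0 -.32; 0 .036 .165 0 -.5; 0 .048 .22 0 -.68; 0 .06 .28 0 -.86'
python3 -c "from h import *; go(.5105,-.326,.1,1.061)"
```

```text
time_s: 9.7
tool_pos: [0.5044, -0.279, 0.2173]
eef_rot: [-0.0, 0.911, 0.413, 0.0]
ft_force: [1.0, 0.2, -0.1]
finger_gap: 0.0908
grip_force: 0.0
t9.70 at [ 0.5044 -0.279   0.2173] yaw 0.8505 gap 0.0908 | shift -0.0313 0.0356 0.1173 turn -0.2105 dist 0.127 q6 0.11
```

```bash
python3 -m creep '60 -.015 .018 .04 -.1; 60 -.0313 .0356 .08 -.21; 60 -.0313 .0356 .117 -.21; 60 -.0313 .0356 .117 -.21; 60 -.0313 .0356 .117 -.21'
python3 -c "from h import *; go(.5105,-.326,.006,1.061)"
```

```text
time_s: 10.32
tool_pos: [0.51, -0.3244, 0.1018]
eef_rot: [0.0, 0.864, 0.503, 0.0]
ft_force: [0.0, -0.1, 0.5]
finger_gap: 0.0694
grip_force: 0.0
t10.32 at [ 0.51   -0.3244  0.1018] yaw 1.0539 gap 0.0694 | shift -0.0011 0.0012 0.0958 turn -0.0071 dist 0.096 q6 -0.15
```

```bash
python3 -m creep '60 -.001 .001 .05 -.007; 60 -.001 .001 .085 -.007; 60 -.001 .001 .0955 -.007; 60 -.001 .001 .0955 -.007; 255 -.001 .001 .0955 -.007' 40
python3 -m creep '255 0 0 0 0; 255 0 0 0 0; 255 0 0 0 0; 255 0 0 0 0; 255 0 0 0 0'
python3 -m creep '255 0 0 -.05 0; 255 .0 -.02 -.1 .16; 255 .0 -.04 -.1 .33; 255 0 -.06 -.1 .5; 255 0 -.06 -.1 .5'
python3 -c "from h import *; go(.6007,-.053,.1,.14)"
```

```text
time_s: 10.95
tool_pos: [0.5104, -0.3264, 0.0071]
eef_rot: [0.001, 0.863, 0.506, 0.0]
ft_force: [-0.8, 0.2, 0.8]
finger_gap: 0.0629
grip_force: 0.0
time_s: 11.58
tool_pos: [0.5095, -0.3259, 0.0055]
eef_rot: [0.0, 0.863, 0.506, 0.0]
ft_force: [0.6, -0.5, 4.3]
finger_gap: 0.0282
grip_force: 40.0
time_s: 12.2
tool_pos: [0.4558, -0.2956, 0.1053]
eef_rot: [-0.001, 0.961, 0.276, -0.0]
ft_force: [0.8, -0.3, -3.1]
finger_gap: 0.0283
grip_force: 40.0
t12.20 at [ 0.4558 -0.2956  0.1053] yaw 0.5595 gap 0.0283 | shift 0.2516 -0.1287 0.0053 turn 0.4195 dist 0.283 q6 0.33
```

```bash
python3 -m creep '255 .05 -.026 0 .1; 255 .1 -.052 0 .2; 255 .15 -.078 0 .3; 255 .2 -.104 0 .42; 255 .2516 -.1287 .005 .42'
python3 -m creep '255 0 0 0 0; 255 0 0 0 0'
python3 -c "from h import *; go(.6007,-.053,.036,.14)"
```

```text
time_s: 12.82
tool_pos: [0.6034, -0.0521, 0.1003]
eef_rot: [0.0, 0.997, 0.071, 0.0]
ft_force: [1.2, -1.9, -2.9]
finger_gap: 0.0279
grip_force: 40.0
time_s: 13.08
tool_pos: [0.6019, -0.0537, 0.0999]
eef_rot: [0.0, 0.997, 0.072, -0.0]
ft_force: [-0.1, 0.2, -1.7]
finger_gap: 0.0281
grip_force: 40.0
t13.07 at [ 0.6019 -0.0537  0.0999] yaw 0.1432 gap 0.0281 | shift -0.0011 -0.0008 0.0639 turn 0.0032 dist 0.064 q6 1.24
```

```bash
python3 -m creep '255 -.001 -.0007 .03 .002; 255 -.001 -.0007 .053 .002; 255 -.001 -.0007 .061 .002; 255 -.001 -.0007 .0635 .002; 255 -.001 -.0007 .065 .002'
python3 -m creep '255 0 0 .0005 0; 255 0 0 .0005 0; 0 0 0 .0005 0; 0 0 0 .0005 0; 0 0 0 .0005 0'
python3 -m creep '0 0 0 0 0; 0 0 0 -.05 0; 0 0 0 -.11 0; 0 -.06 0 -.16 0.05; 0 -.12 0 -.2 .1'
python3 -m creep '0 -.06 -.03 0 .04; 0 -.08 -.06 -.01 .04;  0 -.08 -.06 -.01 .04'
python3 -c "from h import *; snap('wrist','w6'); go(.5,.298,.25,.05)"; python3 chk.py w6
```

```text
time_s: 13.7
tool_pos: [0.6011, -0.0535, 0.036]
eef_rot: [0.0, 0.998, 0.069, 0.001]
ft_force: [-0.5, -0.5, -2.1]
finger_gap: 0.0278
grip_force: 40.0
time_s: 14.32
tool_pos: [0.6008, -0.0532, 0.035]
eef_rot: [0.0, 0.998, 0.069, 0.0]
ft_force: [-1.2, 0.6, -0.4]
finger_gap: 0.0551
grip_force: 0.0
time_s: 14.95
tool_pos: [0.5014, -0.067, 0.222]
eef_rot: [0.0, 1.0, 0.019, 0.001]
ft_force: [0.2, -0.7, 0.9]
finger_gap: 0.0907
grip_force: 0.0
time_s: 15.32
tool_pos: [0.4184, -0.0087, 0.2313]
eef_rot: [-0.0, 1.0, -0.0, 0.0]
ft_force: [0.3, -0.7, 0.2]
finger_gap: 0.0913
grip_force: 0.0
t15.38 at [ 0.4198 -0.0095  0.2311] yaw -0.0004 gap 0.0911 | shift 0.0801 -0.3075 -0.0189 turn -0.0504 dist 0.318 q6 1.41
== w6
broad [558.5  73.1] [19.2 36.5] 7.67 0.07714073898630601
 boss broad [571.   75.7] [79.3 56.5] 89.17 circ [582.2095  75.7104]
narrow [580.6 -55.2] [29.5  9.2] 88.93 0.0768848141737481
 boss narrow [582.  -55.6] [42.6 80. ] 7.29 circ [582.5853 -55.4586]
plate [582.6  10.4] [ 73.5 250.1] 7.58
```

```bash
python3 -m creep '0 0 -.04 -.03 0; 0 .01 -.08 -.07 0; 0 .01 -.12 -.11 0; 0 .01 -.15 -.13 0; 0 .01 -.15 -.13 0'
python3 -c "
from h import *; snap('wrist','w7'); go(.5,.298,.25,.05)
P,h=cloud('w7'); m=sel(P,(.5,.29),.13,.053,.075); print(*rect(P[m]))
Q=P[m]; c,s=np.cos(.05),np.sin(.05)
for x0 in range(405,605,15):
    k=abs(Q[:,0]*1000-x0)<6
    if k.sum()>10: print(x0,k.sum(),np.round(1000*np.array([Q[k,1].min(),Q[k,1].max(),Q[k,1].mean(),np.percentile(Q[k,2],95)]),1))
"; python3 chk.py w7
```

```text
time_s: 16.0
tool_pos: [0.4318, 0.1414, 0.3616]
eef_rot: [-0.0, 1.0, 0.0, 0.001]
ft_force: [0.8, -0.3, -0.4]
finger_gap: 0.0913
grip_force: 0.0
t16.05 at [0.4312 0.1403 0.3605] yaw -0.0003 gap 0.0911 | shift 0.0687 -0.1577 0.1105 turn -0.0503 dist 0.204 q6 1.75
[505.5 300. ] [190.1  33.5] 2.28
420 107 [284.1 302.6 292.4  59.8]
435 103 [284.9 303.4 293.1  59.7]
450 117 [285.  304.9 293.7  59.8]
465 115 [285.3 308.6 294.7  59.7]
480 154 [283.8 309.6 294.9  63.1]
495 168 [284.4 311.5 296.   62.7]
510 171 [286.2 312.6 297.3  62.6]
525 168 [286.5 313.6 297.9  62.7]
540 188 [285.5 315.5 298.5  65.2]
555 214 [286.  317.  299.3  65.7]
570 235 [285.9 318.2 299.8  65.8]
585 231 [286.4 319.2 300.5  65.6]
600 119 [287.4 318.7 300.9  65.4]
== w7
broad [583.   77.2] [69.2 36.9] 7.65 0.07709291609104116
 boss broad [578.7  75.4] [71.1 79.1] 1.72 circ [582.777   76.0105]
narrow [600.5 -52.6] [46.6 29.4] 8.98 0.07678486761222877
 boss narrow [600.8 -52.6] [81.1 81.3] 8.26 circ [600.745  -52.3603]
plate [607.9  14.3] [123.5 249.9] 7.87
```

View pics/w7.png

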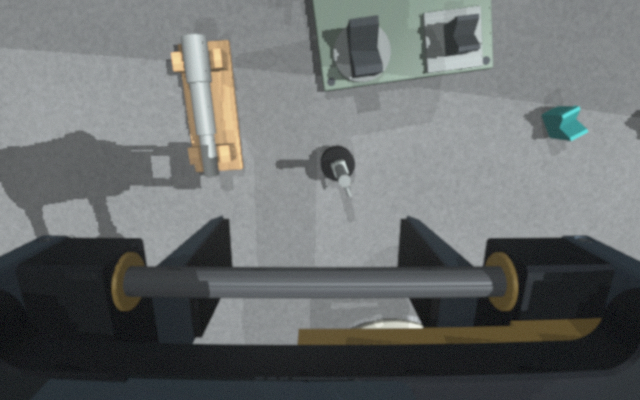

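Both blocks sit within about 1 mm of the boss centres, grooves in line (w7: broad at (365,45), narrow at (462,35)). The spindle in w7 runs from (195,40) to (210,170). Now I grip it.

```bash
python3 -m creep '0 .02 -.04 .05 -.02; 0 .04 -.08 .1 -.05; 0 .06 -.12 .15 -.05; 0 .081 -.159 .19 -.054; 0 .081 -.159 .21 -.054'
python3 -m creep '0 0 0 0 0; 0 0 0 0 0'
python3 -c "from h import *; go(.512,.2989,.0297,.054)"
```

```text
time_s: 16.68
tool_pos: [0.5122, 0.2992, 0.1468]
eef_rot: [0.001, 1.0, 0.026, -0.001]
ft_force: [-0.4, 0.4, 1.0]
finger_gap: 0.0915
grip_force: 0.0
time_s: 16.92
tool_pos: [0.512, 0.2978, 0.1512]
eef_rot: [0.0, 1.0, 0.026, 0.0]
ft_force: [-0.1, -0.6, -0.5]
finger_gap: 0.0911
grip_force: 0.0
t16.93 at [0.512  0.2978 0.1512] yaw 0.0513 gap 0.0911 | shift 0.0001 -0.0011 0.1215 turn -0.0027 dist 0.121 q6 1.95
```

```bash
python3 -m creep '0 0 -.001 .05 -.002; 0 0 -.001 .1 -.002; 0 0 -.001 .118 -.002; 0 0 -.001 .1215 -.002; 255 0 -.001 .1215 -.002' 60
python3 -m creep '255 0 0 0 0; 255 0 0 0 0; 255 0 0 0 0; 255 0 0 0 0; 255 0 0 0 0'
python3 -c "from h import *; go(.512,.2989,.0297,.054)"
```

```text
time_s: 17.55
tool_pos: [0.5126, 0.3002, 0.0307]
eef_rot: [-0.0, 1.0, 0.027, 0.001]
ft_force: [-0.2, 0.3, -0.6]
finger_gap: 0.084
grip_force: 0.0
time_s: 18.18
tool_pos: [0.5115, 0.2999, 0.029]
eef_rot: [0.0, 1.0, 0.027, -0.0]
ft_force: [0.1, 0.5, -0.3]
finger_gap: 0.0339
grip_force: 0.0
t18.18 at [0.5115 0.2999 0.029 ] yaw 0.0543 gap 0.0339 | shift 0.0004 0.0010 -0.0007 turn 0.0003 dist 0.001 q6 1.95
```

```bash
python3 -m creep '255 0 0 0 0; 255 0 0 0 0; 255 0 0 0 0; 255 0 0 0 0' 60
python3 -m creep '255 0 0 -.02 0; 255 0 0 -.05 0; 255 0 0 -.1 0; 255 0 0 -.15 0; 255 0 0 -.18 0' 60
python3 -m creep '255 0 0 0 0; 255 0 0 0 0' 60
python3 -c "
from h import *; snap('wrist','w8'); snap('scene','s8');go(.5917,.0118,.21,1.71-np.pi)
P,h=cloud('s8')
m=(P[...,2]>.15)&(P[...,0]>.38)&(P[...,0]<.65)&(abs(P[...,1]-.3)<.05)&(h[...,1]<20)&(h[...,2]>110); Q=P[m]
for x0 in range(405,625,15):
    k=abs(Q[:,0]*1000-x0)<6
    if k.sum()>5: print(x0,k.sum(),np.round(1000*np.array([Q[k,1].min(),Q[k,1].max(),Q[k,2].min(),Q[k,2].max()]),1))
"
```

```text
time_s: 18.68
tool_pos: [0.5115, 0.2987, 0.029]
eef_rot: [0.001, 1.0, 0.027, -0.0]
ft_force: [1.9, -10.5, 4.5]
finger_gap: 0.0268
grip_force: 60.0
time_s: 19.3
tool_pos: [0.5116, 0.2999, 0.211]
eef_rot: [-0.0, 1.0, 0.027, 0.001]
ft_force: [1.3, 0.3, -6.8]
finger_gap: 0.0275
grip_force: 60.0
time_s: 19.55
tool_pos: [0.5105, 0.2994, 0.2071]
eef_rot: [0.001, 1.0, 0.027, -0.001]
ft_force: [-0.7, -0.9, -8.1]
finger_gap: 0.0269
grip_force: 60.0
t19.65 at [0.5105 0.2994 0.2069] yaw 0.0542 gap 0.0269 | shift 0.0655 0.2916 -0.0031 turn 1.4858 dist 0.299 q6 1.95
405 92 [303.7 332.3 588.4 604.3]
420 100 [310.5 337.1 582.  599.8]
435 30 [316.9 333.1 584.2 594.5]
465 14 [285.8 344.5 230.6 611.5]
480 61 [310.4 349.6 329.8 615.4]
495 154 [277.7 349.9 604.2 614.9]
510 296 [252.5 349.6 235.9 611.4]
525 602 [250.2 350.  214.4 615.1]
540 1210 [250.1 350.  228.6 615.5]
555 2329 [250.  343.9 232.7 614.3]
570 799 [250.3 317.1 229.1 609.9]
585 476 [253.9 317.5 229.6 595.2]
600 44 [289.  317.6 212.6 244.3]
```

```bash
python3 -c "
import cv2; a=cv2.imread('pics/s8.png')[130:330,330:530]; b=cv2.imread('pics/w8.png'); cv2.imwrite('pics/c8.png',cv2.hconcat([cv2.resize(a,(400,400),interpolation=2),cv2.resize(b[:, :400],(400,400))]))"
```

```text
(no output)
```

View pics/c8.png

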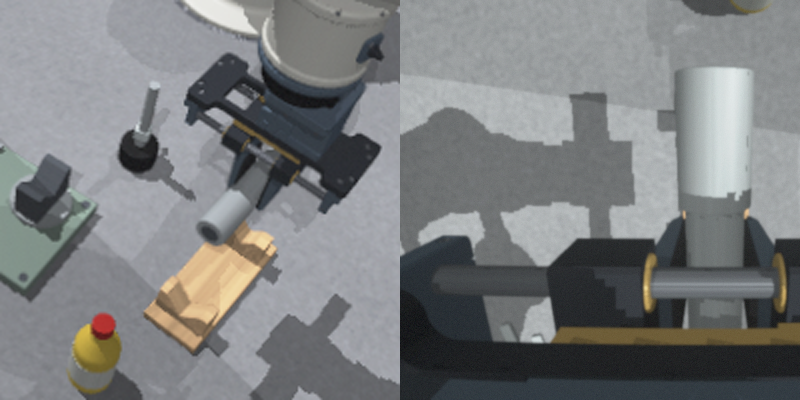

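The spindle is held and looks level, with its thick end forward; in w8 its end face is near (357,70). I measure its pose in the gripper from the wrist depth.

```bash
python3 -c "
from h import *
P,h=cloud('w8'); m=(P[...,2]>.222)&(P[...,2]<.26)&(P[...,0]>.53)&(P[...,0]<.64)&(abs(P[...,1]-.3)<.04)&(h[...,1]<25); Q=P[m]
for x0 in range(535,625,6):
    k=abs(Q[:,0]*1000-x0)<3
    if k.sum()>5: print(x0,k.sum(),np.round(1000*np.array([Q[k,1].min(),Q[k,1].max(),np.percentile(Q[k,2],90)]),1))
print(Q[:,0].max(),np.sort(Q[:,0])[-60:-1:10])
"
```

```text
535 749 [287.5 314.5 240.1]
541 711 [285.  318.  242.6]
547 997 [285.3 318.1 242.8]
553 1038 [285.2 318.9 242.7]
559 1062 [285.7 318.9 242.7]
565 1097 [286.3 319.6 242.7]
571 1139 [286.4 319.7 242.8]
577 1167 [286.9 320.3 242.8]
583 1204 [287.1 320.4 242.8]
589 1254 [287.4 321.  242.8]
595 1281 [287.9 321.3 242.7]
601 282 [288.3 320.7 242.5]
0.6001916483656056 [0.5992267  0.59928745 0.59937129 0.59949597 0.59963876 0.59978575]
```

```bash
python3 -m creep '255 .01 .03 0 -.1; 255 .02 .07 0 -.26; 255 .03 .11 0 -.43; 255 .04 .16 0 -.6; 255 .05 .2 0 -.77'
python3 -m creep '255 0 0 0 -.1; 255 0 0 0 -.28; 255 0 0 0 -.45; 255 0 0 0 -.62; 255 0 0 0 -.75'
python3 -c "from h import *; go(.5909,.0173,.12,1.71)"
```

```text
time_s: 20.27
tool_pos: [0.5719, 0.101, 0.2076]
eef_rot: [-0.0, 0.915, 0.403, -0.001]
ft_force: [0.3, -0.1, -8.0]
finger_gap: 0.0274
grip_force: 60.0
time_s: 20.9
tool_pos: [0.5716, 0.1028, 0.2075]
eef_rot: [-0.001, 0.704, 0.71, -0.001]
ft_force: [-0.3, 0.1, -6.9]
finger_gap: 0.0272
grip_force: 60.0
t20.90 at [0.5716 0.1028 0.2075] yaw 1.5792 gap 0.0272 | shift -0.0857 0.0186 0.0875 turn -0.1308 dist 0.124 q6 0.07
```

```bash
python3 -m creep '255 -.04 .01 .02 -.06; 255 -.0857 .0186 .05 -.13; 255 -.0857 .0186 .0875 -.131;  255 -.0857 .0186 .0875 -.131; 255 -.0857 .0186 .0875 -.131'
python3 -c "
from h import *; snap('top','t9'); go(.5909,.0173,.0573,1.71)"; python3 chk.py t9
```

```text
time_s: 21.52
tool_pos: [0.5914, 0.0177, 0.1221]
eef_rot: [-0.0, 0.658, 0.753, 0.0]
ft_force: [0.4, -0.6, -6.3]
finger_gap: 0.027
grip_force: 60.0
t21.57 at [0.5918 0.0177 0.1226] yaw 1.7059 gap 0.0268 | shift -0.0003 -0.0010 0.0653 turn -0.0041 dist 0.065 q6 -0.21
== t9
 boss narrow [591.7 -70. ] [56.8 53. ] 8.54 circ [592.4642 -69.0875]
plate [626.6  15.5] [160.4 250.8] 8.16
```

```bash
python3 -m creep '255 0 -.0008 .03 -.004; 255 0 -.0008 .05 -.004; 255 0 -.0008 .058 -.004; 255 0 -.0008 .062 -.004; 255 0 -.0008 .062 -.004'
python3 -m creep '255 0 0 .001 0; 255 0 0 .002 0; 255 0 0 .002 0'; python3 -c "from h import *; go(.5909,.0173,.0573,1.71)"
```

```text
time_s: 22.2
tool_pos: [0.5909, 0.0172, 0.0602]
eef_rot: [0.0, 0.656, 0.754, 0.0]
ft_force: [0.0, -0.2, -7.0]
finger_gap: 0.0269
grip_force: 60.0
time_s: 22.58
tool_pos: [0.5905, 0.0171, 0.0576]
eef_rot: [0.0, 0.657, 0.754, 0.0]
ft_force: [0.0, -0.5, -6.6]
finger_gap: 0.027
grip_force: 60.0
t22.57 at [0.5905 0.0171 0.0576] yaw 1.7092 gap 0.0270 | shift 0.0001 0.0004 0.0003 turn -0.0008 dist 0.001 q6 -0.21
```

```bash
python3 -m creep '255 0 0 .0007 0; 255 0 0 .0007 0'; python3 -m creep '255 0 0 .0005 0; 255 0 0 .0005 0'
```

```text
time_s: 22.82
tool_pos: [0.5908, 0.0172, 0.0572]
eef_rot: [0.0, 0.657, 0.754, 0.0]
ft_force: [0.7, 1.0, 1.5]
finger_gap: 0.0269
grip_force: 60.0
time_s: 23.08
tool_pos: [0.5909, 0.0172, 0.0571]
eef_rot: [0.0, 0.657, 0.754, 0.0]
ft_force: [-2.2, 1.5, 9.7]
finger_gap: 0.0272
grip_force: 60.0
```

```bash
python3 -m creep '0 0 0 0 0; 0 0 0 0 0; 0 0 0 0 0; 0 0 0 0 0; 0 0 0 0 0'; python3 -m creep '0 0 0 -.03 0; 0 0 0 -.08 0; 0 0 0 -.13 0.1; 0 0 0 -.18 0.25; 0 0 0 -.2 0.4'
python3 -m creep '0 -.02 0 -.04 .17; 0 -.05 .0 -.09 .34; 0 -.04 -.05 -.1 .5; 0 -.05 -.1 -.1 .65; 0 -.04 -.13 -.1 .8'
python3 -c "from h import *; go(.42,.02,.34,0)"
```

```text
time_s: 23.7
tool_pos: [0.5904, 0.0171, 0.0563]
eef_rot: [-0.0, 0.656, 0.754, -0.0]
ft_force: [0.2, 0.5, -0.1]
finger_gap: 0.0742
grip_force: 0.0
time_s: 24.32
tool_pos: [0.5913, 0.0171, 0.2595]
eef_rot: [0.001, 0.795, 0.607, 0.002]
ft_force: [-0.2, 0.2, -1.3]
finger_gap: 0.0914
grip_force: 0.0
time_s: 24.95
tool_pos: [0.4523, 0.0121, 0.3565]
eef_rot: [0.0, 0.968, 0.249, 0.0]
ft_force: [0.3, 1.1, -0.1]
finger_gap: 0.091
grip_force: 0.0
t24.95 at [0.4523 0.0121 0.3565] yaw 0.5034 gap 0.0910 | shift -0.0244 -0.0225 0.0165 turn 0.5034 dist 0.037 q6 0.96
```

```bash
python3 -c "from h import *; snap('wrist','w10'); go(.35,.08,.27,0)"; python3 -m creep '0 -.02 -.04 .03 .17; 0 -.04 -.06 .05 .34;  0 -.0566 -.1089 .0865 .503; 0 -.0566 -.1089 .0865 .503; 0 -.0566 -.1089 .0865 .503'
python3 -c "from h import *; snap('wrist','w11'); go(.425,.107,.27,0)
import cv2; a=cv2.imread('pics/w10.png'); b=cv2.imread('pics/w11.png')[0:200,160:480]; cv2.imwrite('pics/c11.png',cv2.vconcat([cv2.resize(a[0:180],(800,225)),cv2.resize(b,(600,375)).copy() if 0 else cv2.copyMakeBorder(cv2.resize(b,(600,375)),0,0,0,200,0)]))"
```

```text
t25.00 at [0.4501 0.0139 0.3567] yaw 0.4953 gap 0.0910 | shift -0.0566 -0.1057 0.0867 turn 0.4953 dist 0.148 q6 0.97
time_s: 25.62
tool_pos: [0.3527, 0.0796, 0.2703]
eef_rot: [0.0, 1.0, 0.004, 0.001]
ft_force: [-0.2, -0.3, 0.4]
finger_gap: 0.0911
grip_force: 0.0
t25.68 at [0.3532 0.0794 0.2705] yaw 0.0080 gap 0.0912 | shift 0.0720 -0.0270 0.0005 turn 0.0080 dist 0.077 q6 1.62
```

View pics/c11.png

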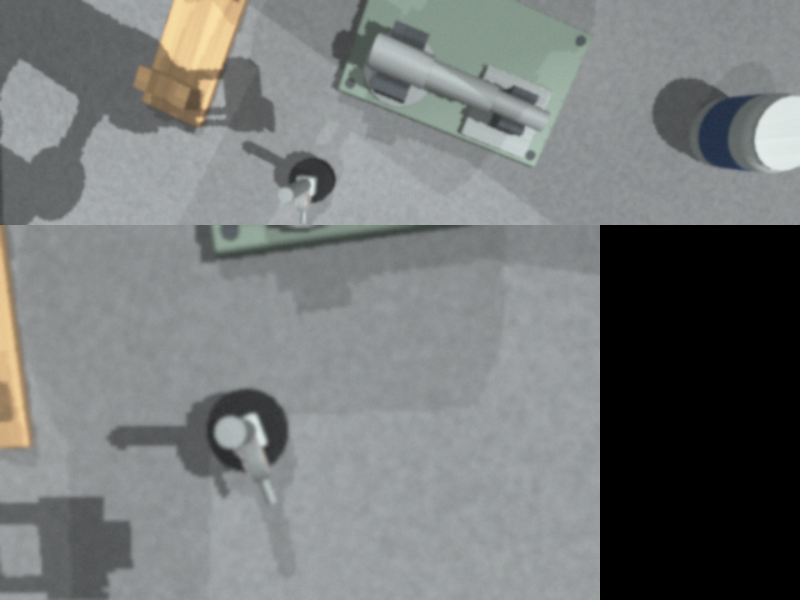

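The spindle lies on both blocks with its thick end on the broad one. The stand in w11 has its foot at about (292,109), post top at (283,110) and probe tip at about (303,145). I measure the post and probe.

```bash
python3 - <<'E'
from h import *
np.set_printoptions(precision=4,suppress=True)
P,h=cloud('w11'); z=load('w11')
c=(.425,.107)
for z0,z1 in((.03,.038),(.145,.156)):
    m=sel(P,c,.05,z0,z1); Q=P[m]; print(z0,m.sum(),*rect(Q),np.median(Q[:,2]))
dk=(h[...,2]<50)&sel(P,c,.05,.03,.038); print('foot circ',cv2.minEnclosingCircle((P[dk][:,:2]*1000).astype(np.float32)))
m=sel(P,c,.06,.048,.064); Q=P[m]
r=np.hypot(*(Q[:,:2]-[.4255,.107]).T); o=np.argsort(-r)
print('probe',len(Q)); 
for i in o[:24:3]: print(Q[i],r[i],np.degrees(np.arctan2(Q[i,1]-.107,Q[i,0]-.4255)))
far=Q[r>.022]; v=cv2.fitLine((far[:,:2]).astype(np.float32),cv2.DIST_L2,0,.001,.001).ravel(); print('line',v,np.degrees(np.arctan2(v[1],v[0])),'z',np.median(far[:,2]))
# bright probe in picture, ray on z=.056
for uv in[(303,146),(300,140)]: print(uv,onz(z,[uv],.056),h[uv[1],uv[0]],dep(z,[uv]))
# spindle check
P,h=cloud('w10')
m=sel(P,(.592,.012),.12,.082,.1)&(h[...,1]<30); Q=P[m]; print('spindle',len(Q),*rect(Q))
d=np.array([-np.sin(.139),np.cos(.139)]); n=np.array([np.cos(.139),np.sin(.139)]); o=np.array([.5917,.0118])
s=(Q[:,:2]-o)@d*1000; l=(Q[:,:2]-o)@n*1000; print('ends',s.min(),s.max())
for a in range(-90,95,15):
    k=abs(s-a)<5; print(a,k.sum(),np.round([l[k].min(),l[k].max(),np.percentile(Q[k,2],95)*1000],1))
E
python3 chk.py w10
```

```text
0.03 973 [424.3 107.9] [50.4 50.8] 0.36 0.03404439124907127
0.145 228 [424.2 107.6] [13.1 14. ] 0.19 0.15005833002380584
foot circ ((421.5955810546875, 114.05461883544922), 19.972394943237305)
probe 111
[0.3832 0.0888 0.0591] 0.046038603997590834 -156.74345950700177
[0.3832 0.0911 0.0593] 0.04518563562624929 -159.35468745756071
[0.3843 0.0899 0.0592] 0.04456392196825626 -157.5047459987616
[0.3843 0.0911 0.059 ] 0.04416378330054174 -158.86901750068895
[0.3855 0.09   0.0592] 0.043523285713868896 -156.93817149823911
[0.3855 0.0911 0.0598] 0.043050777742082734 -158.26753318088006
[0.3864 0.09   0.0577] 0.04262369041510499 -156.4831709171275
[0.3856 0.0944 0.0608] 0.04185436641760559 -162.46981172470382
line [0.9708 0.24   0.3897 0.0938] 13.884996 z 0.05910821780218911
(303, 146) [[0.384  0.0934 0.056 ]] [ 81  12 153] [[0.3843 0.0933 0.0591]]
(300, 140) [[0.3907 0.0968 0.056 ]] [ 90   9 136] [[0.391  0.0967 0.0592]]
spindle 3128 [592.5  11.4] [ 32.4 190.8] 8.52
ends -95.931911224658 94.8849686393107
-90 95 [-9.   8.3 87.3]
-75 111 [-8.7  9.1 87.3]
-60 110 [-9.   8.6 87.3]
-45 110 [-9.2  9.1 87.3]
-30 162 [-12.2  12.   91.1]
-15 168 [-12.8  12.7  90.4]
0 163 [-12.1  12.3  90.9]
15 163 [-12.1  12.6  90.8]
30 174 [-13.8  12.9  91.1]
45 224 [-16.   16.1  93.6]
60 229 [-16.1  16.3  93.4]
75 222 [-16.   15.7  93.5]
90 214 [-15.9  15.7  93.3]
== w10
broad [584.8  66.5] [68.1 77.3] 7.6 0.08280635107912324
 boss broad [579.   76.5] [72.6 77.3] 12.75 circ [583.0641  76.0735]
narrow [599.5 -43.9] [45.3 78.9] 7.7 0.0835432469162002
 boss narrow [601.  -52.3] [80.8 80.9] 7.83 circ [600.6439 -52.3826]
plate [626.4  16.9] [160.3 250.6] 8.08
```

Run:
```python
from h import *
np.set_printoptions(precision=4,suppress=True)
a=np.array([.4242,.1076])
for f in('w11','w10','w7','w3','w4','top0','t9'):
    P,h=cloud(f); m=sel(P,a,.055,.052,.063); Q=P[m]; d=Q[:,:2]-a; r=np.hypot(*d.T)
    for r0,r1 in((.026,.034),(.034,.040),(.040,.047)):
        k=(r>r0)&(r<r1)&(d[:,0]<0)
        if k.sum()>2:
            th=np.degrees(np.arctan2(-d[k,1],-d[k,0])); print(f,r0,k.sum(),'mean %.1f med %.1f min %.1f max %.1f'%(th.mean(),np.median(th),th.min(),th.max()),'rmax %.4f'%r[k].max())
u=cv2.imread('pics/w11.png')[90:170,260:340]; cv2.imwrite('pics/c12.png',cv2.resize(u,(560,560),interpolation=cv2.INTER_NEAREST))
```

```text
w11 0.026 18 mean 21.4 med 21.6 min 15.3 max 27.1 rmax 0.0340
w11 0.034 33 mean 21.3 med 21.4 min 15.8 max 26.4 rmax 0.0398
w11 0.04 27 mean 21.7 med 22.0 min 16.5 max 25.6 rmax 0.0451
w10 0.026 5 mean 24.3 med 25.1 min 20.0 max 27.0 rmax 0.0331
w10 0.034 22 mean 22.0 med 22.2 min 16.2 max 26.4 rmax 0.0397
w10 0.04 14 mean 20.9 med 21.4 min 16.7 max 24.9 rmax 0.0437
w7 0.026 9 mean 21.9 med 22.0 min 16.5 max 27.5 rmax 0.0340
w7 0.034 19 mean 21.2 med 21.1 min 15.9 max 26.5 rmax 0.0399
w7 0.04 14 mean 21.6 med 21.7 min 17.1 max 25.7 rmax 0.0440
w3 0.026 18 mean 23.0 med 24.2 min 15.9 max 27.5 rmax 0.0340
w3 0.034 32 mean 22.8 med 23.2 min 16.6 max 26.8 rmax 0.0399
w3 0.04 23 mean 22.4 med 22.3 min 17.5 max 25.8 rmax 0.0446
w4 0.026 8 mean 16.1 med 16.4 min 9.7 max 21.9 rmax 0.0339
w4 0.034 27 mean 20.2 med 20.0 min 16.5 max 25.5 rmax 0.0398
w4 0.04 19 mean 20.8 med 20.7 min 17.5 max 24.9 rmax 0.0449
top0 0.026 8 mean 22.6 med 23.0 min 16.4 max 28.4 rmax 0.0335
top0 0.034 9 mean 22.9 med 22.1 min 18.1 max 27.1 rmax 0.0394
top0 0.04 7 mean 21.8 med 21.9 min 18.1 max 26.2 rmax 0.0441
```

View pics/c12.png

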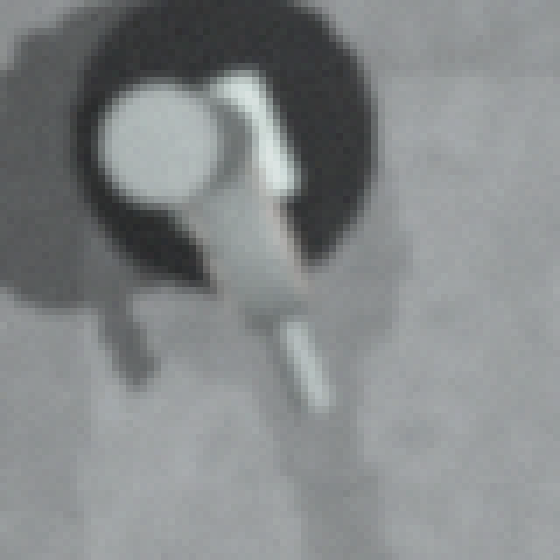

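```bash
python3 -m creep '0 .035 -.014 0 -.18; 0 .071 -.0277 0 -.37; 0 .071 -.0277 0 -.37; 0 .071 -.0277 0.02 -.37; 0 .071 -.0277 0.02 -.37'
python3 -c "from h import *; go(.4242,.1076,.106,.378)"
```

```text
time_s: 26.3
tool_pos: [0.4225, 0.1072, 0.2494]
eef_rot: [-0.0, 0.982, 0.187, -0.001]
ft_force: [0.5, -0.1, 0.5]
finger_gap: 0.0911
grip_force: 0.0
t26.30 at [0.4225 0.1072 0.2494] yaw 0.3753 gap 0.0911 | shift 0.0018 0.0002 0.1434 turn -0.0027 dist 0.143 q6 1.31
```

```bash
python3 -m creep '0 .001 0 .05 0; 0 .001 0 .1 0; 0 .001 0 .135 0; 0 .001 0 .1434 0; 200 .001 0 .1434 0' 25
python3 -m creep '200 0 0 0 0; 200 0 0 0 0; 200 0 0 0 0; 200 0 0 0 0; 255 0 0 0 0' 25
python3 -m creep '255 0 0 0 0; 255 0 0 0 0; 255 0 0 0 0; 255 0 0 0 0; 255 0 0 0 0' 50
python3 -c "from h import *; go(.6663,.0221,.24,.139)"
```

```text
time_s: 26.92
tool_pos: [0.4243, 0.108, 0.1072]
eef_rot: [0.0, 0.982, 0.187, 0.0]
ft_force: [-0.1, -0.0, 0.8]
finger_gap: 0.0841
grip_force: 0.0
time_s: 27.55
tool_pos: [0.4237, 0.1081, 0.1065]
eef_rot: [0.0, 0.982, 0.187, -0.0]
ft_force: [0.3, -0.2, -0.1]
finger_gap: 0.0342
grip_force: 0.0
time_s: 28.18
tool_pos: [0.4236, 0.1081, 0.1063]
eef_rot: [-0.0, 0.982, 0.187, -0.0]
ft_force: [0.8, -0.4, -3.5]
finger_gap: 0.0131
grip_force: 50.0
t28.18 at [0.4236 0.1081 0.1063] yaw 0.3763 gap 0.0131 | shift 0.1941 0.1692 -0.1337 turn 0.2373 dist 0.290 q6 1.31
```

```bash
python3 -m creep '255 0 0 -.04 0; 255 0 0 -.09 0; 255 0 0 -.135 0; 255 .03 .03 -.135 0.05; 255 .07 .06 -.135 0.1'
python3 -m creep '255 .03 .03 0 .05; 255 .07 .06 0 .1; 255 .1 .09 0 .137; 255 .123 .108 0 .137; 255 .123 .108 0 .137'
python3 -c "from h import *; snap('scene','s13'); snap('top','t13'); go(.6663,.0221,.128,.139)
P,h=cloud('t13')
for z0,z1 in((.262,.3),): print(0)
P,h=cloud('s13'); m=sel(P,(.666,.022),.05,.15,.18)&(h[...,2]<60); print('foot',m.sum(),P[m].mean(0),P[m][:,2].min())"
```

```text
time_s: 28.8
tool_pos: [0.5115, 0.0777, 0.2423]
eef_rot: [0.0, 0.991, 0.137, 0.001]
ft_force: [0.4, -0.2, -3.7]
finger_gap: 0.0133
grip_force: 50.0
time_s: 29.42
tool_pos: [0.6597, 0.0068, 0.2404]
eef_rot: [-0.0, 0.998, 0.069, -0.0]
ft_force: [-0.1, 0.6, -2.9]
finger_gap: 0.0136
grip_force: 50.0
t29.52 at [0.658  0.0078 0.2408] yaw 0.1392 gap 0.0132 | shift 0.0102 -0.0130 0.1128 turn 0.0002 dist 0.114 q6 1.35
0
foot 284 [0.66751793 0.01558153 0.16453301] 0.15003378300802583
```

```bash
python3 -m creep '255 .0102 -.013 0 0; 255 .0102 -.013 .03 0; 255 .0102 -.013 .07 0; 255 .0102 -.013 .1 0; 255 .0102 -.013 .108 0'
python3 -c "from h import *; go(.6663,.0221,.1263,.139)"
```

```text
time_s: 30.15
tool_pos: [0.6657, 0.0231, 0.1318]
eef_rot: [-0.0, 0.998, 0.07, -0.002]
ft_force: [-0.6, 0.8, -4.9]
finger_gap: 0.0129
grip_force: 50.0
t30.15 at [0.6657 0.0231 0.1318] yaw 0.1401 gap 0.0129 | shift 0.0004 0.0011 0.0055 turn 0.0011 dist 0.006 q6 1.38
```

```bash
python3 -m creep '255 .0004 .0006 .003 0; 255 .0004 .0006 .0045 0; 255 .0004 .0006 .005 0; 255 .0004 .0006 .005 0'
python3 -c "from h import *; go(.6663,.0221,.1263,.139); snap('scene','s14')"
python3 -m creep '255 0 0 .0007 0; 255 0 0 .0007 0'
```

```text
time_s: 30.65
tool_pos: [0.6677, 0.0214, 0.129]
eef_rot: [0.0, 0.998, 0.07, 0.0]
ft_force: [-0.2, -0.3, -4.6]
finger_gap: 0.0133
grip_force: 50.0
t30.65 at [0.6677 0.0214 0.129 ] yaw 0.1392 gap 0.0133 | shift -0.0013 -0.0009 0.0027 turn 0.0002 dist 0.003 q6 1.37
time_s: 30.95
tool_pos: [0.6674, 0.0214, 0.1277]
eef_rot: [-0.0, 0.998, 0.07, -0.0]
ft_force: [-0.1, -0.1, -5.0]
finger_gap: 0.0128
grip_force: 50.0
```

```bash
python3 -m creep '255 -.001 -.0007 .0007 0; 255 -.001 -.0007 .0007 0'
python3 -m creep '255 0 0 .0006 0; 255 0 0 .0006 0'; python3 -m creep '255 0 0 .0005 0; 255 0 0 .0005 0'
```

```text
time_s: 31.2
tool_pos: [0.6662, 0.022, 0.1269]
eef_rot: [-0.0, 0.998, 0.07, -0.0]
ft_force: [-0.3, 0.1, -4.7]
finger_gap: 0.013
grip_force: 50.0
time_s: 31.45
tool_pos: [0.6663, 0.022, 0.1264]
eef_rot: [-0.0, 0.998, 0.07, -0.0]
ft_force: [-0.2, -0.0, -3.8]
finger_gap: 0.0129
grip_force: 50.0
time_s: 31.7
tool_pos: [0.6665, 0.0219, 0.1263]
eef_rot: [0.0, 0.998, 0.07, 0.0]
ft_force: [-2.0, -0.4, 2.8]
finger_gap: 0.0135
grip_force: 50.0
```

```bash
python3 -m creep '0 0 0 0 0; 0 0 0 0 0; 0 0 0 0 0; 0 0 0 0 0; 0 0 0 0 0'; python3 -m creep '0 0 0 -.04 0; 0 0 0 -.09 0; 0 0 0 -.14 0; 0 -.05 0 -.17 0; 0 -.1 0 -.19 0'
python3 -m creep '0 -.05 0 0 0; 0 -.1 0 0 0.05; 0 -.12 0 0 0.14; 0 -.12 0 0 .14; 0 -.12 0 0 .14'
python3 - <<'E'
from h import *
snap('wrist','w15'); snap('top','t15'); snap('scene','s15'); go(.44,0,.3,0)
a=np.array([.6663,.0221]); mid=np.array([.592,.0116])
d=np.array([-np.sin(.139),np.cos(.139)]); n=np.array([np.cos(.139),np.sin(.139)])
for f in('w15','t15','s15'):
    P,h=cloud(f); m=sel(P,a,.03,.163,.178)
    if m.sum()>3:
        c=np.array(rect(P[m])[0])/1000; print(f,'post',c,P[m].mean(0)[2],'n,d off',(c-mid)@n,(c-mid)@d)
        m=sel(P,a,.055,.072,.083); v=P[m][:,:2]-c; r=np.hypot(*v.T)
        k=(r>.03)&(r<.047)&(v[:,0]<0)
        print(' probe deg',k.sum(),np.median(np.degrees(np.arctan2(-v[k,1],-v[k,0]))),r[k].max() if k.any() else 0)
    m=sel(P,mid,.12,.082,.1)&(h[...,1]<30); Q=P[m]; Q=Q[((Q[:,:2]-mid)@n)<.02]; s=(Q[:,:2]-mid)@d; l=(Q[:,:2]-mid)@n; print(' spindle ends',s.min(),s.max(),[np.round(l[abs(s-x)<.01].mean(),4) for x in(-.08,0,.08)])
a=cv2.imread('pics/w15.png')[:230]; b=cv2.imread('pics/s15.png')[130:330,180:480]
cv2.imwrite('pics/c15.png',cv2.vconcat([a,cv2.resize(b,(640,360))[:360]]))
E
```

```text
time_s: 32.33
tool_pos: [0.6663, 0.022, 0.1259]
eef_rot: [-0.0, 0.998, 0.07, 0.0]
ft_force: [-0.2, -0.4, -0.2]
finger_gap: 0.06
grip_force: 0.0
time_s: 32.95
tool_pos: [0.5665, 0.008, 0.3173]
eef_rot: [0.0, 0.998, 0.07, 0.001]
ft_force: [0.5, -0.6, 0.5]
finger_gap: 0.0914
grip_force: 0.0
time_s: 33.58
tool_pos: [0.4493, -0.0086, 0.3161]
eef_rot: [0.0, 1.0, 0.0, 0.0]
ft_force: [0.5, -0.1, 0.1]
finger_gap: 0.0911
grip_force: 0.0
t33.73 at [ 0.4492 -0.0085  0.3157] yaw 0.0004 gap 0.0910 | shift -0.0092 -0.0085 0.0157 turn 0.0004 dist 0.020 q6 1.42
 spindle ends -0.0952592386452538 0.0951905610171905 [np.float64(-0.001), np.float64(-0.0013), np.float64(-0.001)]Traceback (most recent call last):
  File "<stdin>", line 12, in <module>
    return umr_minimum(a, axis, None, out, keepdims, initial, where)
ValueError: zero-size array to reduction operation minimum which has no identity
```

```bash
python3 -m creep '0 -.03 0 -.04 0; 0 -.04 0 -.08 0; 0 -.05 0 -.11 0; 0 -.05 0 -.11 0'
cat > fin.py <<'E'
from h import *
a=np.array([.6663,.0221]); mid=np.array([.592,.0116])
d=np.array([-np.sin(.139),np.cos(.139)]); n=np.array([np.cos(.139),np.sin(.139)])
import sys
for f in sys.argv[1:]:
    P,h=cloud(f); m=sel(P,a,.03,.163,.178); print(f,m.sum())
    if m.sum()>3:
        c=np.array(rect(P[m])[0])/1000; print(' post',c,P[m].mean(0)[2],'n,d off',(c-mid)@n,(c-mid)@d)
        m=sel(P,a,.055,.072,.083); v=P[m][:,:2]-c; r=np.hypot(*v.T)
        k=(r>.03)&(r<.047)&(v[:,0]<0)
        if k.any(): print(' probe deg',k.sum(),np.median(np.degrees(np.arctan2(-v[k,1],-v[k,0]))),r[k].max())
    m=sel(P,mid,.12,.082,.1)&(h[...,1]<30); Q=P[m]; Q=Q[((Q[:,:2]-mid)@n)<.02]; s=(Q[:,:2]-mid)@d; l=(Q[:,:2]-mid)@n
    if len(s): print(' spindle ends',s.min(),s.max(),[float(np.round(l[abs(s-x)<.01].mean(),4)) for x in(-.08,0,.08)])
E
python3 -c "
from h import *
snap('wrist','w16'); go(.3,-.35,.3,0)
a=cv2.imread('pics/w16.png')[:230]; b=cv2.imread('pics/s15.png')[130:330,180:480]
cv2.imwrite('pics/c15.png',cv2.vconcat([a,cv2.resize(b,(640,360))]))"
python3 -m creep '0 -.03 .05 .02 0; 0 -.06 .1 .05 0; 0 -.08 .16 .08 0; 0 -.1 .22 .1 0; 0 -.1 .28 .1 0'
python3 -m creep '0 0 .06 .02 0; 0 0 .1 0 0; 0 0 .1 0 0'
python3 -c "
from h import *
snap('top','t16'); snap('scene','s16')"; python3 fin.py w16 t16 s16
```

```text
time_s: 34.22
tool_pos: [0.3993, -0.0086, 0.4278]
eef_rot: [0.0, 1.0, -0.0, 0.002]
ft_force: [1.1, 0.4, 0.1]
finger_gap: 0.0911
grip_force: 0.0
t34.27 at [ 0.3991 -0.0085  0.4264] yaw -0.0001 gap 0.0910 | shift -0.0990 0.3415 0.1264 turn -0.0001 dist 0.377 q6 1.40
time_s: 34.9
tool_pos: [0.2972, -0.2788, 0.3245]
eef_rot: [-0.001, 1.0, -0.0, -0.001]
ft_force: [2.2, 1.2, 0.5]
finger_gap: 0.0911
grip_force: 0.0
time_s: 35.28
tool_pos: [0.2988, -0.3807, 0.3256]
eef_rot: [-0.0, 1.0, -0.001, -0.0]
ft_force: [0.8, 0.7, -0.1]
finger_gap: 0.0912
grip_force: 0.0
w16 0
 spindle ends -0.09483710689294877 0.09527866583699185 [-0.0006, -0.002, -0.0019]
t16 40
 post [0.6663 0.0194] 0.1698041918213506 n,d off 0.0746640918502916 -0.0025697058530547512
 probe deg 20 7.492972220389009 0.04474045968508628
 spindle ends -0.09721803439760368 0.09180724893181233 [-0.0011, -0.0013, -0.0014]
s16 33
 post [0.6659 0.0238] 0.1690376861361894 n,d off 0.07487758228039575 0.001843277473024563
 probe deg 11 6.243720690247578 0.04518695223196961
 spindle ends -0.0933144252413335 0.09611268818989414 [0.0011, 0.0024, 0.0043]
```

View pics/c15.png

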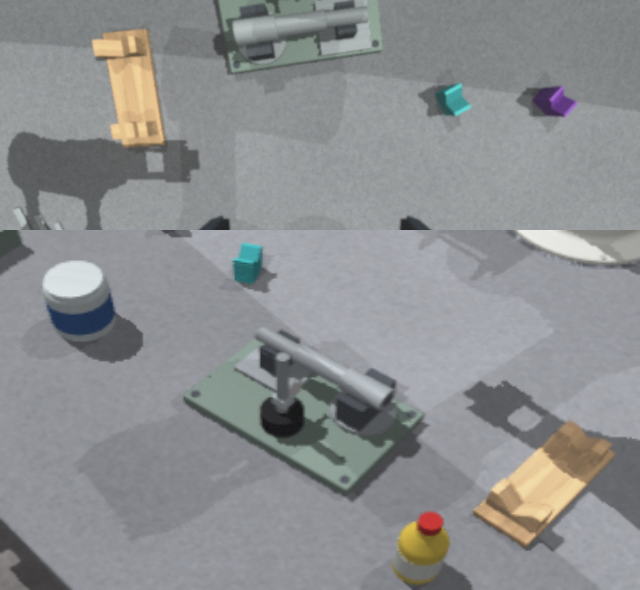

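All is in place: the stand is opposite the spindle's middle within 0.5 mm, about 75 mm from its axis, and the probe is square within about 1 to 2 degrees. In the picture the spindle rests on both blocks, and the bottle and tin are undisturbed.

```bash
python3 -c "from bench import ctrl; print(ctrl.finish_job())"
```

```text
the job is handed in; nothing more can be done
None
```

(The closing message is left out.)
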